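Park the trimmer head against its red stop

TASK

Park the head of the rotary trimmer. With the fingertips, press the yellow lock button on the head well down and, keeping it held down, slide the head fully home against the red end stop; then let the button spring up so that the head is locked there, and move clear. Leave the loose things where they lie.

Things in the scene. Friction and masses are not known exactly. Their poses are not given: they have to be found in the camera images.
- trimmer: Rotary paper trimmer fixed to the bench: grey board 190 x 460 mm, top 16 mm above the bench, with an aluminium rail 34 mm wide along the trimmer's y axis. Origin: on the bench, directly below the middle of the rail; z up. The board reaches from x = -130 mm (robot's side, white grid) to +60 mm and y = -230 to +230 mm.
- trim_head (a joint): Position in m of the trimmer head along the trimmer's +y axis, 0 at mid rail. The ends of its travel are +0.120 and -0.120, where it touches an end stop. It slides with about 1.5 N of friction while the lock is off; with the lock button up a toothed rack holds it fast against any push, but for 1 mm of play each way.
- head_mid (a point): Middle of the black trimmer head (92 mm across the rail, 100 along it), 52 mm above the bench, on the floor of its finger recess. Two grey walls cross the rail, one each side of the button: 70 mm wide, tops 77 mm above the bench, upright inner faces 29 mm from the middle, outer faces sloped. The recess is open across the rail; a finger holding the button down can push on either wall.
- lock_button (a joint): How far in m the lock button is pressed: 0 up (locked), 0.010 fully down. The lock's tooth clears the rack, with gaps every 7.5 mm, once the button is 4 mm down; 5 mm or more counts as held down. Fully home, the tooth faces a gap and the button springs up when let go; between gaps it stays about 4 mm down. Spring: about 5.5 N to start, 8 N fully down.
- button_top (a point): Centre of the top of the yellow round lock button, 32 mm in diameter, in the middle of the head; when up its top is 66 mm above the bench. It moves straight down when pressed and springs back up.
- park_stop: Red end stop block, 80 mm across the rail, 40 mm along it with its rubber buffers, top 54 mm above the bench; origin at the centre of its underside, on the board. It stands at one end of the rail (either), 190 mm from mid rail. The head parked fully home has its middle 70 mm from this origin, horizontally.
- plain_stop: White end stop block, same size, at the other end of the rail.
- sanding_block: Loose brown sanding block, 42 x 90 x 28 mm, on the board in front of the rail; origin at the centre of its underside. Not to be moved.
- eraser: Loose blue and white eraser, 21 x 42 x 13 mm, on the board in front of the rail; origin at the centre of its underside. Not to be moved.
- needle_tin: Loose round flat tin, 46 mm wide, 21 mm high, on the board in front of the rail; origin at the centre of its underside. Not to be moved.
- thread_reel: Loose reel of brown thread standing on the bench, 36 mm wide, 45 mm high; origin at the centre of its underside. Not to be moved.

How it is judged:
By the outcome, as a careful person would: the job done as asked, in the order asked, and still so for the second after the job is handed in, with the robot touching nothing.
It also fails if it takes over 38 s, if anything falls off the work surface, if the arm or the gripper's body presses on something with over 40 N, if the wrist force passes 120 N, or if a joint passes its speed limit or range.

ROBOT

A 6-joint arm with a two-finger parallel gripper is mounted at the origin on a cart in front of the work surface, level with it; the furniture and walls round the work are solid. World frame = base frame: x ahead of the robot, y to its left, z up, the work surface at z = 0. Lengths are in m, angles in degrees, forces in N, time in s.
With the tool pointing down it reaches from about 0.325 to 1 m from the base axis. Payload 5.1 kg.
Tool frame: the origin (TCP) lies at the very end of the fingers, on their centre line; the grasp point (between the pads) lies 19 mm behind it (bot.grasp_offset is the z of the grasp point in the tool frame, in m); z points along the fingers, y is the line along which they close (so a half turn about z gives the same grasp; the last joint's range is limited). The gripper opens to 85 mm and grips with 20 to 120 N. Pads are 22 mm wide; open, the fingers measure 114 mm over their backs; the gripper's body (76 mm by 85 mm) begins 54 mm behind the grasp point. The pads swing forward as they close: fully open they stand 13 mm farther back than shut.
Start: joints at [61.158, 7.093, 94.555, -0, 78.352, -4.733], TCP at [0.266, 0.593, 0.231] pointing down, gripper open.
Joint ranges: [-149.61, 149.61], [-58.7, 133.49], [1.44, 155.28], [-77.14, 257.14], [18.33, 153.61], [-166.67, 166.67]. Speed limits (degrees/s): [147.25, 147.25, 180, 180, 180, 180].

INTERFACE

Orientations are given as a 3x3 rotation matrix whose columns are the frame's x, y, z axes.
In Python, from bench import bot gives the robot as it stands. Calls block until the motion is done:
- bot.reach(position, orientation): joint-space move of the TCP to a pose.
- bot.move_linear(position, orientation=None, velocity=0.15): straight line of the TCP; orientation=None keeps the orientation; velocity is the mean speed in m/s.
- bot.set_joints(angles): joint-space move.
- bot.open_gripper() and bot.close(effort=None): open the fingers fully, or close them until they stop; effort is the grip in N (None keeps the last).
- bot.dwell(seconds).
- bot.solve_ik(position, orientation): joint angles nearest the present ones, or None.
- bot.get_image(name): name is "scene" or "side" or "wrist"; returns the picture (420x560x3 uint8, red, green, blue); there is no depth.
- bot.camera_info(name): a dict with "fovy" (degrees; the focal length in pixels is half the picture's height over the tangent of half this angle, whatever the lens; pixels are square), "cx", "cy" (the principal point, pixels), "rvec" (rotation vector, rad) and "tvec" (3), from world to camera coordinates, as OpenCV has them. Camera axes: x right, y down, z forward; pixel columns grow to the right and rows downward; lengths in m; the calibration is good to about 2 mm. A picture is of the moment at which its call begins: read the wrist's pose just before it. camera_info takes no time and is no camera call; for the wrist camera it gives the pose at the moment of the call.
A pose or a line that the arm cannot do raises bot.Unreachable and nothing moves.
- bot.sign_off(): hands the job in; it is judged then, once.
Trained networks look in the newest picture that a camera, given by its name, has taken for a name from the list of things; names that differ only in an ending like _2 or _b are one class to them, and where a whole thing is asked for, a point or a joint stands for the part that bears it (a point fixed in the world has none). Each returns a list of dicts, best first, with "confidence" (0 to 1); they miss things now and then, are a little off and sometimes report something else, mostly with a low value. They report only what shows in the picture. A call takes as long as a camera call.
- bot.spot_in(camera, name): "extent" ([left, top, right, bottom] in pixels, round what is visible of it).
- bot.cut_out(camera, name): "mask" (420x560 bool, what is visible of it) and "extent" ([left, top, right, bottom] in pixels, round what is visible of it).
- bot.spot_point(camera, name): "uv" ([column, row] in pixels: a listed point, or the origin of a listed thing).
Readings, each from a call of its own:
- bot.get_t(): time.
- bot.get_qpos(): joint angles.
- bot.get_dq(): joint speeds.
- bot.get_effort(): joint torques, N m.
- bot.get_ee_pos(): TCP position.
- bot.get_tcp_rot(): TCP orientation.
- bot.get_ft_force(): force on the tool from outside, world axes, zero at the start.
- bot.get_wrist_torque(): the same for the moment, N m.
- bot.get_opening(): finger opening in m.
- bot.get_gripper_force(): force on a finger pad.
Only numpy, scipy, OpenCV 4.12 (cv2) and the standard library are available. Lean on these libraries where they do the work, as an engineer would, in place of code of your own. Each camera call takes 0.05 s, during which the arm holds its last target. There are 200 camera calls.

## Working session

There is one attempt and no reset: what is moved stays moved. The work goes in short steps, each a Python script; the robot and the scene stay as the last script left them, time stands still between calls to the robot, and variables do not carry over. Pictures are saved under pics/ and viewed, at most 10 in all, crops included, and the job is handed in when it is done.

```bash
mkdir -p pics; ls; cat > h.py <<'E'
import numpy as np, cv2
from bench import bot
def ray(cam,uv,info=None):
    i=info or bot.camera_info(cam); f=210/np.tan(np.radians(i["fovy"])/2)
    R=cv2.Rodrigues(np.array(i["rvec"],float))[0]; t=np.array(i["tvec"],float).ravel()
    d=R.T@np.array([(uv[0]-i["cx"])/f,(uv[1]-i["cy"])/f,1]); return -R.T@t,d
def atz(cam,uv,z,info=None):
    o,d=ray(cam,uv,info); return o+d*(z-o[2])/d[2]
E
python3 - <<'E'
from h import *
for c in ("scene","side"):
    im=bot.get_image(c); cv2.imwrite(f"pics/{c}0.png",im[:,:,::-1]); print(c,bot.camera_info(c))
    for n,z in (("button_top",.066),("head_mid",.052),("park_stop",.016),("plain_stop",.016),("trimmer",0),("sanding_block",.016),("eraser",.016),("needle_tin",.016),("thread_reel",0)):
        r=bot.spot_point(c,n)
        for q in r[:2]: print(n,q["confidence"],np.round(q["uv"]),atz(c,q["uv"],z).round(4))
print(bot.get_t(),bot.get_tcp_rot())
E
```

```text
pics
scene {'fovy': 53.00929870065228, 'cx': 274.9642257429226, 'cy': 209.71872717552057, 'rvec': array([ 2.04418536, -0.82776779,  0.45844256]), 'tvec': array([-0.35433885,  0.2622047 ,  0.83554965])}
button_top 0.65 [235. 184.] [0.524  0.1914 0.066 ]
head_mid 0.85 [234. 188.] [0.5214 0.1972 0.052 ]
park_stop 0.38 [189. 198.] [0.4272 0.2908 0.016 ]
plain_stop 0.72 [204. 184.] [0.5073 0.3234 0.016 ]
trimmer 0.68 [246. 210.] [0.5243 0.1465 0.    ]
sanding_block 0.84 [251. 234.] [0.4437 0.0372 0.016 ]
eraser 0.4 [212. 218.] [0.4137 0.163  0.016 ]
needle_tin 0.54 [187. 199.] [0.4208 0.2908 0.016 ]
thread_reel 0.71 [383. 306.] [ 0.4937 -0.3412  0.    ]
side {'fovy': 53.716912523296116, 'cx': 278.77800866715415, 'cy': 209.30666810904376, 'rvec': array([ 2.0215774 , -0.32385683,  0.218847  ]), 'tvec': array([-0.44655081,  0.12139294,  1.02029756])}
button_top 0.36 [275. 180.] [0.523  0.1952 0.066 ]
head_mid 0.85 [274. 184.] [0.52   0.1968 0.052 ]
park_stop 0.98 [307. 230.] [ 0.537  -0.0489  0.016 ]
plain_stop 0.56 [260. 178.] [0.5168 0.3402 0.016 ]
trimmer 0.69 [281. 206.] [0.5274 0.1423 0.    ]
trimmer 0.26 [271. 187.] [0.5412 0.2912 0.    ]
sanding_block 0.72 [266. 223.] [0.4404 0.023  0.016 ]
eraser 0.6 [249. 201.] [0.4326 0.1712 0.016 ]
needle_tin 0.42 [236. 184.] [0.4271 0.3186 0.016 ]
thread_reel 0.85 [343. 304.] [ 0.5001 -0.339   0.    ]
1.0 [[-9.12775078e-01  4.08462551e-01  1.43576433e-05]
 [ 4.08462551e-01  9.12775079e-01 -2.10857704e-06]
 [-1.39665738e-05  3.93990305e-06 -1.00000000e+00]]
```

View pics/side0.png

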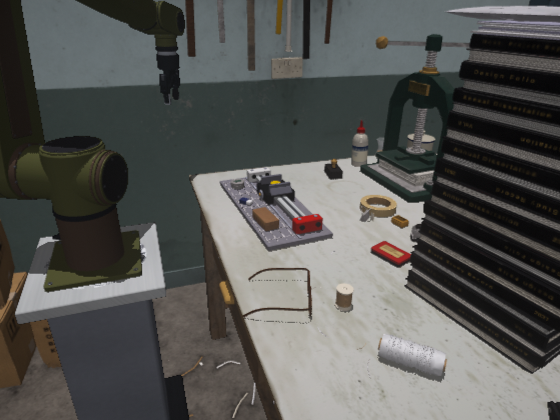

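View pics/scene0.png

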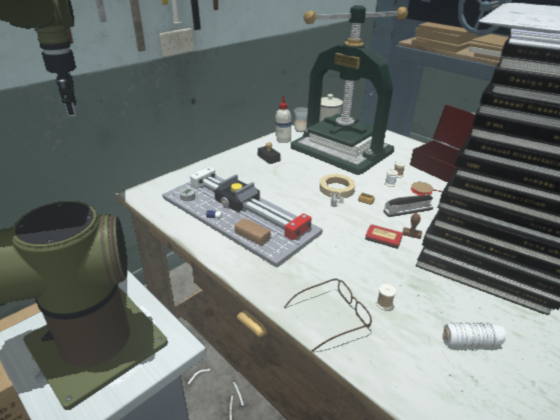

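The red stop is at the near (-y) end (side 307,225), and the head is beyond mid rail (side 275,187). I'll go above the head with the fingers shut and take a close look.

```bash
python3 - <<'E'
from h import *
bot.close(40)
d=np.array([.025,-.381]);d/=np.linalg.norm(d)   # towards park stop
y=np.array([-d[0],-d[1],0]); z=np.array([0,0,-1.]); R=np.c_[np.cross(y,z),y,z]
print(R.round(3), np.degrees(np.arccos(0)))
bot.reach([.50,.16,.27],R)
I=bot.camera_info("wrist"); im=bot.get_image("wrist"); cv2.imwrite("pics/w1.png",im[:,:,::-1])
for n,z in (("button_top",.066),("head_mid",.052),("park_stop",.016),("plain_stop",.016),("trimmer",0)):
    for q in bot.spot_point("wrist",n)[:2]: print(n,q["confidence"],np.round(q["uv"]),atz("wrist",q["uv"],z,I).round(4))
print(bot.get_t(),bot.get_ee_pos(),bot.get_qpos(),bot.get_opening(),bot.get_ft_force())
E
```

```text
[[-0.998 -0.065  0.   ]
 [-0.065  0.998  0.   ]
 [-0.     0.    -1.   ]] 90.0
button_top 0.95 [298. 198.] [0.5215 0.1814 0.066 ]
button_top 0.56 [428. 185.] [0.4995 0.3109 0.066 ]
head_mid 0.68 [302. 194.] [0.5208 0.1856 0.052 ]
head_mid 0.25 [414. 112.] [0.43  0.289 0.052]
park_stop 0.9 [101. 190.] [ 0.5417 -0.0439  0.016 ]
plain_stop 0.95 [426. 189.] [0.5152 0.3314 0.016 ]
trimmer 0.64 [264. 185.] [0.5266 0.1432 0.    ]
3.8667 [0.49992085 0.16042088 0.26992208] [ 1.19305960e+01 -1.01576304e+01  1.07755081e+02  1.80654838e-03
  8.24114909e+01 -8.18667324e+01] 7.39636553904509e-05 [0.07630787 0.17914495 0.24424096]
```

View pics/w1.png

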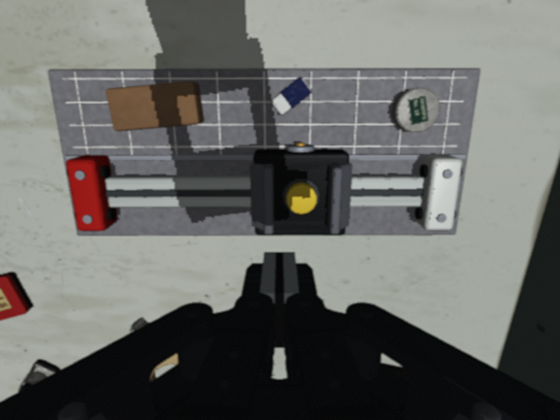

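The button is at about (301,197) in the wrist view and the red stop at (90,193). The stop-to-stop distance comes out at 376 mm against 380 mm nominal, so the fit is good. I'll go low over the button, refine from yellow pixels, and press.

```bash
cat >> h.py <<'E'
d=np.array([.0265,-.3753,0]);d/=np.linalg.norm(d)
z_=np.array([0,0,-1.]); R=np.c_[np.cross(-d,z_),-d,z_]
E
python3 - <<'E'
from h import *
I=bot.camera_info("wrist"); im=bot.get_image("wrist").astype(int)
m=(im[...,0]>120)&(im[...,1]>90)&(im[...,2]<80)
m[:170]=0;m[230:]=0;m[:,:270]=0;m[:,335:]=0
v,u=np.nonzero(m); uv=((u.min()+u.max())/2,(v.min()+v.max())/2); b=atz("wrist",uv,.066,I); print(uv,m.sum(),b)
np.save("b.npy",b)
p=b+6e-3*d
bot.reach([p[0],p[1],.12],R)
cv2.imwrite("pics/w2.png",bot.get_image("wrist")[:,:,::-1])
f0=bot.get_ft_force()
bot.move_linear([p[0],p[1],.072],velocity=.08)
for z in (.066,.063,.060,.058):
    bot.move_linear([p[0],p[1],z],velocity=.03); print(z,bot.get_ee_pos().round(4),(bot.get_ft_force()-f0).round(2))
cv2.imwrite("pics/w3.png",bot.get_image("wrist")[:,:,::-1]); print(bot.get_t())
E
```

```text
(np.float64(303.5), np.float64(200.5)) 417 [0.52424427 0.18653878 0.066     ]
0.066 [0.5248 0.1806 0.0662] [-1.51 -0.73  0.37]
0.063 [0.525  0.1806 0.0638] [-2.23 -0.47  5.1 ]
0.06 [0.5251 0.1807 0.061 ] [-3.08 -0.08  7.15]
0.058 [0.5251 0.1807 0.0591] [-3.54 -1.01  6.79]
6.525
```

View pics/w3.png

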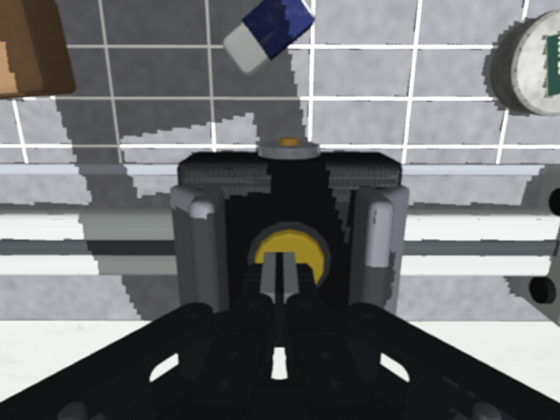

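The fingertips are on the button, pressed about 7 mm (button at about 290,255). Next I slide toward the red stop, watching the forces.

```bash
python3 - <<'E'
from h import *
b=np.load("b.npy"); 
P=lambda s:np.r_[(b+s*d)[:2],.0572]
def go(s,v):
    bot.move_linear(P(s),velocity=v); e=bot.get_ee_pos(); f=bot.get_ft_force(); print(round(s,3),((e-b)@d).round(4),e.round(4),f.round(2)); return f@-d
go(.006,.02); go(.03,.03); go(.09,.06); go(.155,.05)
cv2.imwrite("pics/w4.png",bot.get_image("wrist")[:,:,::-1]); print(bot.get_t())
E
```

```text
0.006 0.0059 [0.5251 0.1807 0.0584] [-2.41 -0.53  6.95]
0.03 0.0298 [0.5267 0.1569 0.0584] [-2.09  1.01  7.08]
0.09 0.0901 [0.5309 0.0967 0.0584] [-2.89 -0.43  7.13]
0.155 0.155 [0.5354 0.0319 0.0583] [-3.84  0.24  7.76]
10.375
```

View pics/w4.png

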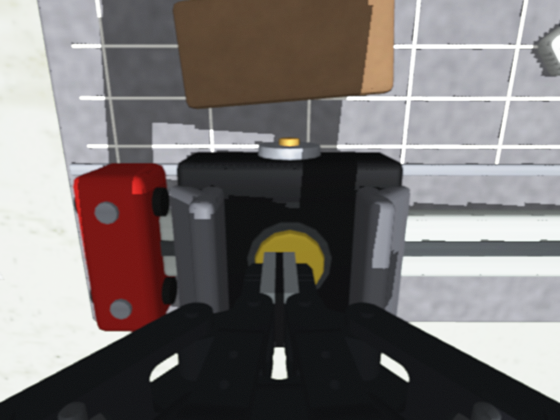

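Friction on the button is carrying the head along, and it is just short of the red stop's buffers (gap at about x=170-178). I'll continue in small steps until the wall force rises.

```bash
python3 - <<'E'
from h import *
b=np.load("b.npy"); 
P=lambda s:np.r_[(b+s*d)[:2],.0572]
s=.155
while s<.192:
    s+=.002; bot.move_linear(P(s),velocity=.03); e=bot.get_ee_pos(); f=bot.get_ft_force()
    print(round(s,3),((e-b)@d).round(4),e[2].round(4),f.round(2))
    if -f@d>13: break
bot.dwell(.3); print(bot.get_ft_force())
cv2.imwrite("pics/w5.png",bot.get_image("wrist")[:,:,::-1]); print(bot.get_t())
E
```

```text
0.157 0.157 0.0583 [-3.2   0.12  7.88]
0.159 0.159 0.0583 [-3.35  0.62  7.67]
0.161 0.161 0.0583 [-2.41 -0.48  8.01]
0.163 0.163 0.0583 [-2.77  0.22  6.94]
0.165 0.1648 0.0583 [-3.25  1.32  7.07]
0.167 0.1664 0.0585 [-2.08  2.91  6.66]
0.169 0.1683 0.0586 [-1.08  4.06  7.21]
0.171 0.1703 0.0588 [-1.34  3.44  6.98]
0.173 0.1722 0.0588 [-1.05  4.35  6.62]
0.175 0.1742 0.0589 [-1.08  3.68  6.92]
0.177 0.1756 0.0588 [-1.68  6.94  6.92]
0.179 0.1757 0.0589 [-0.83 12.78  7.2 ]
0.181 0.1759 0.0589 [-1.71 20.57  9.35]
[-0.20566315 20.56657592  8.66851001]
13.975
```

View pics/w5.png

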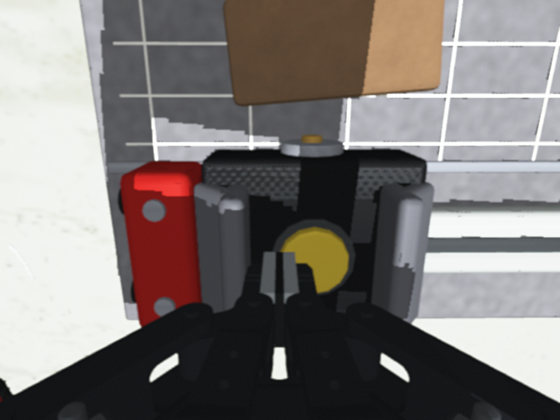

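The head touches the red stop, and the fingers press its wall with about 20 N with the button still about 7 mm down. I'll ease the push, still toward the stop, then lift straight up and look.

```bash
python3 - <<'E'
from h import *
b=np.load("b.npy")
xy=(b+.179*d)[:2]
bot.move_linear(np.r_[xy,.0572],velocity=.02); print(bot.get_ft_force())
bot.move_linear(np.r_[xy,.075],velocity=.04)
bot.move_linear(np.r_[xy,.13],velocity=.1)
bot.move_linear(np.r_[xy-[.04,0],.24],velocity=.15); bot.dwell(.3)
I=bot.camera_info("wrist"); im=bot.get_image("wrist"); cv2.imwrite("pics/w6.png",im[:,:,::-1])
r={}
for n,z in (("button_top",.066),("park_stop",.016)):
    q=bot.spot_point("wrist",n)[0]; r[n]=atz("wrist",q["uv"],z,I); print(n,q["confidence"],q["uv"],r[n])
print((r["button_top"]-r["park_stop"])@-d, bot.get_ft_force(), bot.get_t())
E
```

```text
[-0.41278901 13.1844376   7.00535703]
button_top 0.78 [296.6, 219.9] [0.53154328 0.02658047 0.066     ]
park_stop 0.95 [229.7, 207.6] [ 0.53954816 -0.04322944  0.016     ]
0.07020035095493796 [ 0.03268746  0.10004952 -0.28265096] 16.9
```

View pics/w6.png

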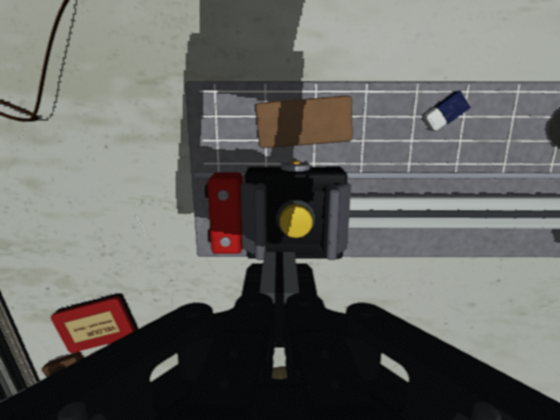

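The head sits against the red stop, 70.2 mm from it as required. The button (296,220) is free, and the sanding block and eraser are undisturbed.

```bash
python3 -c "
from bench import bot
print(bot.sign_off())"
```

```text
the job is handed in; nothing more can be done
None
```

The trimmer head is parked against the red end stop (measured 70.2 mm from it, 70 expected), the lock button was let go with the head fully home, the arm is clear, and the job was handed in at about 17 s; I did not separately measure that the button sprang fully up.

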